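# Lay out a graduated set of turned drawer knobs

## Robot

A 6-joint arm with a two-finger parallel gripper is mounted at the origin on the work surface. World frame = base frame: x ahead of the robot, y to its left, z up, the work surface at z = 0. Lengths are in m, angles in rad, forces in N, time in s.
With the tool pointing down it reaches from about 0.375 to 0.9 m from the base axis. Payload 3.1 kg.
Tool frame: the origin (TCP) lies at the very end of the fingers, on their centre line; the grasp point (between the pads) lies 19 mm behind it; z points along the fingers, y is the line along which they close (so a half turn about z gives the same grasp; the last joint's range is limited). The gripper opens to 87 mm and grips with 3 to 60 N. Pads are 19 mm wide; open, the fingers measure 117 mm over their backs; the gripper's body (75 mm by 190 mm) begins 51 mm behind the grasp point.
Start: joints at [1.099, 0.527, 1.433, -0, 1.181, -0.178], TCP at [0.181, 0.598, 0.223] pointing down, gripper open.
Joint ranges: [-3.08, 3.08], [-0.75, 2.2], [0.22, 2.44], [-1.43, 4.57], [0, 2.65], [-2.85, 2.85]. Speed limits (rad/s): [2.79, 2.79, 3.14, 3.14, 3.14, 3.14].

## Interface

Orientations are given as a unit quaternion [w, x, y, z].
In Python, from bench import r gives the robot as it stands.
- The arm moves only by the tool apply_moves, never from a script. Its argument "rows" is text: rows parted by semicolons, each of 7 numbers parted by spaces: the turn, a rotation vector about the world's x, y, z in rad, then the shift along the world's x, y, z in cm, then the opening, from 0 (shut) to 1 (fully open). In form: rx ry rz x y z jaw; .... A call has 1 to 10 rows; each row is the pose to reach, as a shift and turn from the pose commanded when the call began; what a row does not reach only later rows make up. A row lasts 1/8 s, in which the tool goes at most 62.5 mm and 10.7 degrees, less where a joint would pass 70% of its speed; a pose out of reach is approached as far as the arm can. A call with a gripper value outside its range is refused whole. The fingers move at their own pace and stop on an object; "force" is the grip in N (left out, the last holds). Time passes only in rows, so rows that repeat a pose let the fingers close. It gives the time, the measured TCP pose, the force, the opening and the grip force at its end, in the units of the state.
- r.get_state(): the state, without advancing time (a new reading comes with each control period).
- r.grab_frame(name): name is "scene" or "top"; returns a dict with "image" (384x512x3 uint8, blue, green, red), "range_z" (384x512 float32, m along the optical axis (not along the pixel's ray), 0 where there is no reading), "fx", "fy", "cx", "cy" (pixels), "rvec" (rotation vector, rad) and "tvec" (3), from world to camera coordinates, as OpenCV has them. Camera axes: x right, y down, z forward; pixel columns grow to the right and rows downward; lengths in m; the calibration is good to about 2 mm. A picture is of the moment at which its call begins.
- r.finish_job(): hands the job in; it is judged then, once.
The state is a dict: "time_s": time; "joints": joint angles; "joint_velocities": joint speeds; "joint_torque": joint torques, N m; "ee_pos": TCP position; "tool_rot": TCP orientation; "wrist_force": force on the tool from outside, world axes, zero at the start; "torque": the same for the moment, N m; "opening": finger opening in m; "gripper_force": force on a finger pad.
Only numpy, scipy, OpenCV 4.12 (cv2) and the standard library are available. Lean on these libraries where they do the work, as an engineer would, in place of code of your own. Each camera call takes 0.05 s, during which the arm holds its last target. There are 200 camera calls.

## Task

Gather the four round, solid-headed wooden knobs for the graduated chest of drawers into the dark square tray, each standing upright on its foot, right down in the round well that matches its size: the smallest knob in the smallest well, and so on up to the largest knob in the largest well. The square-headed knob and the bush with the hole through it do not belong to the set: leave them standing where they are.

Things in the scene. Friction and masses are not known exactly. Their poses are not given: they have to be found in the camera images.
- knob_a: smallest of four round drawer knobs of pale turned wood, standing on its foot: round domed head 26 mm across with no hole, widest with straight sides from 18 to 29 mm above the foot's underside, a narrower neck below; foot 18 mm across, whole height 36 mm. Origin: centre of the foot's underside; z up through the head
- knob_b: second smallest of four round drawer knobs of pale turned wood, standing on its foot: round domed head 37 mm across with no hole, widest with straight sides from 22 to 33 mm above the foot's underside, a narrower neck below; foot 26 mm across, whole height 40 mm. Origin: centre of the foot's underside; z up through the head
- knob_c: second largest of four round drawer knobs of pale turned wood, standing on its foot: round domed head 48 mm across with no hole, widest with straight sides from 26 to 37 mm above the foot's underside, a narrower neck below; foot 34 mm across, whole height 44 mm. Origin: centre of the foot's underside; z up through the head
- knob_d: largest of four round drawer knobs of pale turned wood, standing on its foot: round domed head 60 mm across with no hole, widest with straight sides from 30 to 41 mm above the foot's underside, a narrower neck below; foot 42 mm across, whole height 48 mm. Origin: centre of the foot's underside; z up through the head
- well_a: smallest well: brown wooden block 92 x 92 x 16 mm, one round well 40 mm across and 8 mm deep at its middle, grey felt on its floor, fixed in a quarter of the dark square tray (204 x 204 mm, walls 7 mm thick, tops 26 mm above the bench). Well floor 15 mm, rim 23 mm above the bench. Origin: centre of the block's underside, 8 mm below the well floor, 7 mm above the bench; z up
- well_b: second smallest well: brown wooden block 92 x 92 x 16 mm, one round well 50 mm across and 8 mm deep at its middle, grey felt on its floor, fixed in a quarter of the dark square tray (204 x 204 mm, walls 7 mm thick, tops 26 mm above the bench). Well floor 15 mm, rim 23 mm above the bench. Origin: centre of the block's underside, 8 mm below the well floor, 7 mm above the bench; z up
- well_c: second largest well: brown wooden block 92 x 92 x 16 mm, one round well 62 mm across and 8 mm deep at its middle, grey felt on its floor, fixed in a quarter of the dark square tray (204 x 204 mm, walls 7 mm thick, tops 26 mm above the bench). Well floor 15 mm, rim 23 mm above the bench. Origin: centre of the block's underside, 8 mm below the well floor, 7 mm above the bench; z up
- well_d: largest well: brown wooden block 92 x 92 x 16 mm, one round well 72 mm across and 8 mm deep at its middle, grey felt on its floor, fixed in a quarter of the dark square tray (204 x 204 mm, walls 7 mm thick, tops 26 mm above the bench). Well floor 15 mm, rim 23 mm above the bench. Origin: centre of the block's underside, 8 mm below the well floor, 7 mm above the bench; z up
- square_knob: look-alike that stays: pale wooden knob with a SQUARE head 42 x 42 mm, 20 mm deep, on a 30 mm round foot, 41 mm high. Origin: centre of the foot's underside
- bush: look-alike that stays: pale turned wooden bush, a plain round ring 46 mm across and 38 mm high with a 26 mm hole right through from top to bottom. Origin: centre of its underside
Things that resemble listed ones, but are neither listed nor needed, are in the scene too. What is shaped like the knob_a but green or purple is not meant.

How it is judged:
At the end, for the whole second after the job is handed in: Each round knob is upright (0.12 rad) and at rest in the well of its size rank: foot within 3.5 mm of the well floor, centre within 12.5, 13.5, 15.5, 16.5 mm (smallest to largest) of the well centre. The square knob and the bush are upright and within 30 mm of their starts (horizontal distance between knob_a and well_a below 0.0125 m and z of knob_a in the frame of well_a below 0.0115 m and angle between each of knob_a, knob_b, knob_c, knob_d's own z axis and vertical below 0.12 rad and linear speed of each of knob_a, knob_b, knob_c, knob_d below 0.02 m/s and horizontal distance between knob_b and well_b below 0.0135 m and z of knob_b in the frame of well_b below 0.0115 m and horizontal distance between knob_c and well_c below 0.0155 m and z of knob_c in the frame of well_c below 0.0115 m and horizontal distance between knob_d and well_d below 0.0165 m and z of knob_d in the frame of well_d below 0.0115 m and distance of each of square_knob, bush from where it was at the start of the episode below 0.03 m and angle between each of square_knob, bush's own z axis and vertical below 0.15 rad); the robot touches nothing.
It fails at once if the square-headed knob or the bored bush is shifted more than 30 mm or tipped over (distance of any of square_knob, bush from where it was at the start of the episode above 0.03 m or angle between any of square_knob, bush's own z axis and vertical above 0.5 rad).
It also fails if it takes over 99 s, if anything falls off the work surface, if the arm or the gripper's body presses on something with over 40 N, if the wrist force passes 120 N, or if a joint passes its speed limit or range.

## Working session

There is one attempt and no reset: what is moved stays moved. The work goes in short steps, Python scripts to look and compute and a tool call to move; the robot and the scene stay as the last step left them, time stands still between calls to the robot, and variables do not carry over. Pictures are saved under pics/ and viewed, at most 14 in all, crops included, and the job is handed in when it is done.

Besides the shell and the picture viewer there is one more tool, called after "Request:" by a JSON object that holds its "name" and its "arguments", one argument or row to a line. apply_moves: Moves the arm, as the interface text tells. Its arguments: {"type":"object","properties":{"rows":{"type":"string"},"force":{"type":"number"}},"required":["rows"]}

```bash
mkdir -p pics; python3 - <<'E'
from bench import r
import cv2,numpy as np,pickle
F={n:r.grab_frame(n) for n in("scene","top")}
pickle.dump(F,open('f0.pkl','wb'))
for n,f in F.items():
    cv2.imwrite(f'pics/{n}0.png',cv2.resize(f['image'],(800,600),interpolation=cv2.INTER_CUBIC))
    R=cv2.Rodrigues(np.array(f['rvec']))[0]; print(n,f['fx'],f['cx'],f['cy'],'campos',-R.T@np.array(f['tvec']).ravel())
print(r.get_state())
E
```

```text
scene 386.22910239835824 253.14477966583942 195.14314732781204 campos [ 0.8079494  -0.52763308  0.99072808]
top 387.895248366098 255.9008103874139 192.8457987082268 campos [ 0.33696234 -0.0517243   0.87526089]
{'time_s': 0.1, 'joints': array([ 1.09848393e+00,  5.28376208e-01,  1.43377596e+00, -5.71567878e-05,
        1.18138511e+00, -1.78503482e-01]), 'joint_velocities': array([ 0.00055731, -0.00323804, -0.00187651,  0.00031673,  0.00112955,
        0.00012238]), 'joint_torque': array([-4.82587257e-04, -4.40988958e+01, -1.77151680e+01,  6.34433934e-02,
        5.34910080e-02, -5.45860189e-05]), 'ee_pos': array([0.18068495, 0.59762417, 0.22166707]), 'tool_rot': array([-2.85802465e-04,  1.46365813e-01,  9.89230056e-01, -9.29734866e-04]), 'wrist_force': array([0.64727063, 1.07677999, 0.70067596]), 'torque': array([ 0.07311016, -0.04304623, -0.02040573]), 'gripper_force': 0.0, 'opening': 0.0872503529572947}
```

View pics/top0.png

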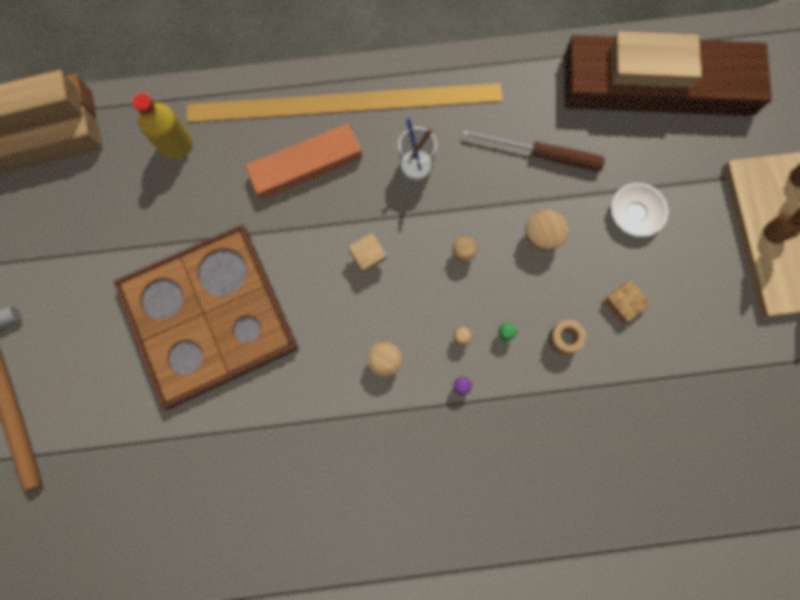

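View pics/scene0.png

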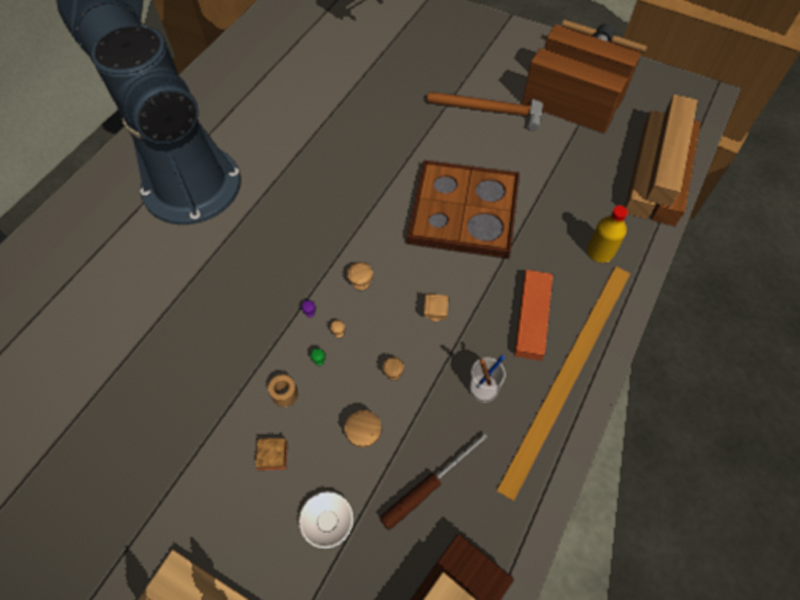

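Top picture (800x600 pixels): pale round heads at (547,230), (384,359), (464,248) and (462,336), apparently D, C, B and A. The square-headed knob is at (367,252) and a patterned cube at (628,301). The bush with its hole is at (569,337). The green (507,331) and purple (462,385) ones are not meant. The wells are at (222,272) D, (162,299) C, (185,357) B and (246,329) A. Next I measure from both views and confirm in a crop.

```bash
cat > h.py <<'E'
import cv2,numpy as np
def world(f):
    z=f['range_z'].astype(float); v,u=np.mgrid[:z.shape[0],:z.shape[1]]
    P=np.stack([(u-f['cx'])/f['fx']*z,(v-f['cy'])/f['fy']*z,z],-1)
    R=cv2.Rodrigues(np.array(f['rvec']))[0]
    W=(P-np.array(f['tvec']).ravel())@R; W[z==0]=np.nan
    return W
def project(f,p):
    K=np.array([[f['fx'],0,f['cx']],[0,f['fy'],f['cy']],[0,0,1]])
    return cv2.projectPoints(np.array(p,float).reshape(-1,3),np.array(f['rvec']),np.array(f['tvec']),K,None)[0].reshape(-1,2)
def locate(W,c,rad):
    d=np.hypot(W[...,0]-c[0],W[...,1]-c[1]); P=W[(d<rad)&(W[...,2]>.012)]
    zt=np.percentile(P[:,2],95); Q=P[P[:,2]>zt-.016]
    (x,y),r=cv2.minEnclosingCircle(Q[:,:2].astype(np.float32))
    return round(x,4),round(y,4),round(r*2000,1),round(zt,4),len(Q)
E
python3 - <<'E'
from h import *;import pickle
F=pickle.load(open('f0.pkl','rb')); T,S=world(F['top']),world(F['scene'])
s=.64
def bench(W):
    return np.nanmedian(W[...,2][(W[...,0]>.4)&(W[...,0]<.5)&(W[...,1]<0)&(W[...,1]>-.3)])
print('bench',bench(T),bench(S))
for n,(u,v),rad in [('D',(547,230),.042),('C',(384,359),.036),('B',(464,248),.03),('A',(462,336),.025),('sq',(367,252),.037),('bush',(573,337),.035),('cube',(628,301),.035),('grn',(507,331),.025),('pur',(462,385),.025)]:
    c=T[int(v*s),int(u*s)]
    print(n,locate(T,c,rad),locate(S,c,rad))
for n,(u,v) in dict(D=(222,272),C=(162,299),B=(185,357),A=(246,329)).items():
    # grey felt by saturation
    out=[]
    for k,W in(('top',T),('scene',S)):
        f=F[k]; c=T[int(v*s),int(u*s)]
        hsv=cv2.cvtColor(f['image'],cv2.COLOR_BGR2HSV)
        m=(hsv[...,1]<70)&(np.hypot(W[...,0]-c[0],W[...,1]-c[1])<.045)
        k_,lab,st,_=cv2.connectedComponentsWithStats(m.astype(np.uint8)); i=1+np.argmax(st[1:,4])
        P=W[lab==i]; (x,y),r=cv2.minEnclosingCircle(P[:,:2].astype(np.float32))
        ring=np.hypot(W[...,0]-c[0],W[...,1]-c[1]); 
        out.append((round(x,4),round(y,4),round(r*2000,1),round(np.nanmedian(P[:,2]),4),'rim',round(np.nanmedian(W[...,2][(ring>r+.004)&(ring<r+.01)]),4)))
    print(n,out)
a=F['top']['image'][130:260,210:430]; cv2.imwrite('pics/crop.png',cv2.resize(a,(792,468),interpolation=cv2.INTER_CUBIC))
E
```

```text
bench 0.001103393481623555 0.00010439669548157266
D (0.6011, -0.2914, 60.6, np.float64(0.0492), 555) (0.5997, -0.2926, 60.3, np.float64(0.0478), 434)
C (0.4432, -0.0364, 47.9, np.float64(0.0448), 376) (0.4424, -0.0376, 50.3, np.float64(0.0441), 200)
B (0.5893, -0.1705, 36.4, np.float64(0.0409), 208) (0.5882, -0.173, 38.5, np.float64(0.0406), 147)
A (0.4633, -0.1498, 25.8, np.float64(0.0366), 111) (0.462, -0.1509, 26.6, np.float64(0.0364), 69)
sq (0.5996, -0.0302, 55.7, np.float64(0.0433), 359) (0.5986, -0.0308, 56.2, np.float64(0.0425), 211)
bush (0.4437, -0.2964, 46.1, np.float64(0.0406), 275) (0.4435, -0.2973, 47.4, np.float64(0.0393), 197)
cube (0.4852, -0.3945, 61.3, np.float64(0.0269), 434) (0.4841, -0.3957, 62.2, np.float64(0.026), 341)
grn (0.4616, -0.2138, 25.8, np.float64(0.0371), 112) (0.4609, -0.2151, 25.4, np.float64(0.0364), 73)
pur (0.3938, -0.1394, 25.6, np.float64(0.0375), 111) (0.3927, -0.1399, 28.5, np.float64(0.0363), 65)
D [(0.5999, 0.1835, 72.5, np.float64(0.0158), 'rim', np.float64(0.0233)), (0.5977, 0.1865, 70.1, np.float64(0.0144), 'rim', np.float64(0.0223))]
C [(0.5708, 0.2727, 64.5, np.float64(0.0159), 'rim', np.float64(0.0233)), (0.5672, 0.277, 58.7, np.float64(0.0144), 'rim', np.float64(0.0218))]
B [(0.4815, 0.2433, 51.5, np.float64(0.016), 'rim', np.float64(0.0231)), (0.4775, 0.2471, 46.6, np.float64(0.0145), 'rim', np.float64(0.0217))]
A [(0.5117, 0.1535, 40.8, np.float64(0.0161), 'rim', np.float64(0.0232)), (0.5085, 0.157, 36.5, np.float64(0.0153), 'rim', np.float64(0.0216))]
```

View pics/crop.png

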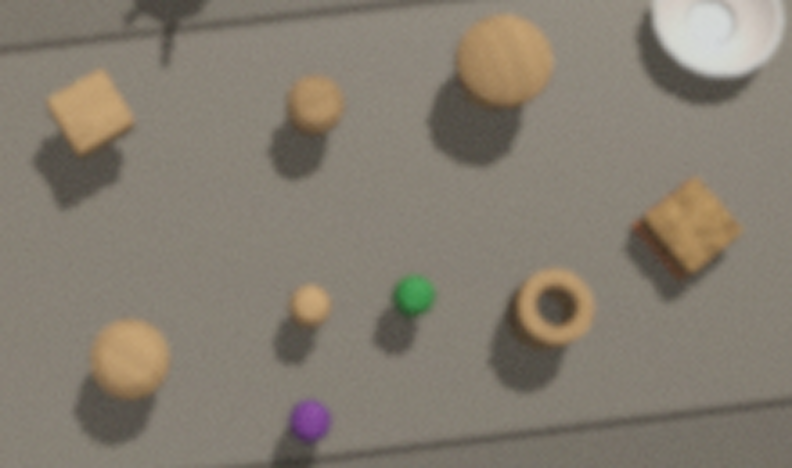

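The crop confirms it: round, solid, pale heads of 60, 48, 37 and 26 mm. The bush has a hole and the square knob has a square head. I start with A.

Request:
{"name": "apply_moves", "arguments": {
  "rows": "0 0 0 13 -14 0 0.57; 0 0 0 26 -28 -4 0.57; 0 0 0 26 -28 -4 0.57; 0 0 0 26 -28 -4 0.57; 0 0 0 26 -28 -4 0.57; 0 0 0 26 -28 -4 0.57; 0 0 0 26 -28 -4 0.57; 0 0 0 26 -28 -4 0.57; 0 0 0 26 -28 -4 0.57; 0 0 0 26 -28 -4 0.57",
  "force": 15
}}

```text
time_s: 1.35
ee_pos: [0.4398, 0.3194, 0.1827]
tool_rot: [-0.0, 0.145, 0.989, 0.0]
wrist_force: [0.0, -0.2, -0.5]
opening: 0.0495
gripper_force: 0.0
```

Request:
{"name": "apply_moves", "arguments": {
  "rows": "0 0 0 2.2 -46.9 -8 0.57; 0 0 0 2.2 -46.9 -8 0.57; 0 0 0 2.2 -46.9 -8 0.57; 0 0 0 2.2 -46.9 -8 0.57; 0 0 0 2.2 -46.9 -8 0.57; 0 0 0 2.2 -46.9 -8 0.57; 0 0 0 2.2 -46.9 -8 0.57; 0 0 0 2.2 -46.9 -8 0.57; 0 0 0 2.2 -46.9 -8 0.57; 0 0 0 2.2 -46.9 -8 0.57"
}}

```text
time_s: 2.6
ee_pos: [0.4626, -0.1494, 0.1026]
tool_rot: [-0.0, 0.146, 0.989, 0.0]
wrist_force: [-0.6, 0.4, 1.1]
opening: 0.0497
gripper_force: 0.0
```

Request:
{"name": "apply_moves", "arguments": {
  "rows": "0 0 0 0 -0.1 -4 0.57; 0 0 0 0 -0.1 -7 0.57; 0 0 0 0 -0.1 -9.3 0.57; 0 0 0 0 -0.1 -9.3 0.57; 0 0 0 0 -0.1 -9.3 0.1; 0 0 0 0 -0.1 -9.3 0.1; 0 0 0 0 -0.1 -9.3 0.1; 0 0 0 0 -0.1 -9.3 0.1; 0 0 0 0 -0.1 -9.3 0.1; 0 0 0 0 -0.1 -9.3 0.1"
}}

```text
time_s: 3.85
ee_pos: [0.4634, -0.152, 0.0102]
tool_rot: [0.001, 0.147, 0.989, -0.0]
wrist_force: [-0.4, 2.0, 6.2]
opening: 0.0252
gripper_force: 15.0
```

Request:
{"name": "apply_moves", "arguments": {
  "rows": "0 0 0 0 0 3 0.1; 0 0 0 0 0 7 0.1; 0 0 0 0 0 10 0.1; 0 0 0 0.8 5 10 0.1; 0 0 0 1.7 11 10 0.1; 0 0 0 2.6 17 10 0.1; 0 0 0 3.5 23 10 0.1; 0 0 0 4.8 30.5 10 0.1; 0 0 0 4.8 30.5 10 0.1; 0 0 0 4.8 30.5 10 0.1"
}}

```text
time_s: 5.1
ee_pos: [0.5105, 0.1536, 0.1093]
tool_rot: [-0.0, 0.145, 0.989, -0.0]
wrist_force: [-0.6, -1.1, -0.3]
opening: 0.0249
gripper_force: 15.0
```

```bash
python3 - <<'E'
from bench import r;import cv2
for n in("scene","top"):
    f=r.grab_frame(n);cv2.imwrite(f'pics/{n}1.png',cv2.resize(f['image'],(800,600)))
print(r.get_state()['ee_pos'],r.get_state()['opening'])
E
```

```text
[0.51043872 0.15189169 0.10927666] 0.02505001820077943
```

View pics/scene1.png

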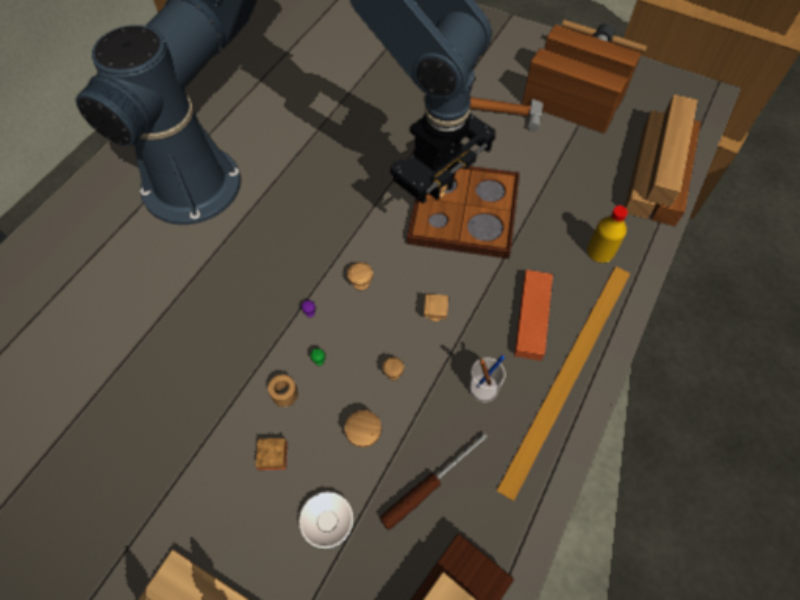

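The knob is held upright between the fingers at about (440,190), and its place on the bench is empty. Next I lower it into the smallest well.

Request:
{"name": "apply_moves", "arguments": {
  "rows": "0 0 0 0 0.1 -3 0.1; 0 0 0 0 0.1 -6 0.1; 0 0 0 0 0.1 -7.5 0.1; 0 0 0 0 0.1 -8.3 0.1; 0 0 0 0 0.1 -8.3 0.1; 0 0 0 0 0.1 -8.3 0.5; 0 0 0 0 0.1 -8.3 0.5; 0 0 0 0 0.1 -8.3 0.5; 0 0 0 0 0.1 -4 0.5; 0 0 0 0 0.1 0 0.5"
}}

```text
time_s: 6.45
ee_pos: [0.5106, 0.1543, 0.1103]
tool_rot: [-0.0, 0.146, 0.989, -0.0]
wrist_force: [1.5, 0.2, -0.3]
opening: 0.0435
gripper_force: 0.0
```

Request:
{"name": "apply_moves", "arguments": {
  "rows": "0 0 0 7.8 -32.6 0 0.7; 0 0 0 7.8 -32.6 0 0.7; 0 0 0 7.8 -32.6 0 0.7; 0 0 0 7.8 -32.6 0 0.7; 0 0 0 7.8 -32.6 0 0.7; 0 0 0 7.8 -32.6 0 0.7; 0 0 0 7.8 -32.6 0 0.7; 0 0 0 7.8 -32.6 0 0.7; 0 0 0 7.8 -32.6 -4 0.7"
}}

```text
time_s: 7.58
ee_pos: [0.5912, -0.1705, 0.0721]
tool_rot: [0.003, 0.145, 0.989, -0.001]
wrist_force: [0.3, 0.1, -0.7]
opening: 0.0608
gripper_force: 0.0
```

```bash
python3 - <<'E'
from bench import r;import cv2
from h import *
f=r.grab_frame("top");W=world(f)
print('A',locate(W,(.5105,.155),.022))
print(r.get_state()['ee_pos'])
a=f['image'][130:270,60:270];cv2.imwrite('pics/top2.png',cv2.resize(a,(798,532)))
E
```

```text
Traceback (most recent call last):
  File "h.py", line 13, in locate
    zt=np.percentile(P[:,2],95); Q=P[P[:,2]>zt-.016]
IndexError: index -1 is out of bounds for axis 0 with size 0
```

```bash
python3 - <<'E'
from bench import r;import cv2
from h import *
f=r.grab_frame("scene");W=world(f)
print(r.get_state()['ee_pos'])
try: print('A',locate(W,(.5105,.155),.022))
except Exception: print('occluded')
a=f['image'][90:250,170:400];cv2.imwrite('pics/sc2.png',cv2.resize(a,(798,555)))
E
```

```text
[ 0.58542254 -0.16779282  0.06635436]
A (0.511, 0.1535, 25.9, np.float64(0.0503), 58)
```

View pics/sc2.png

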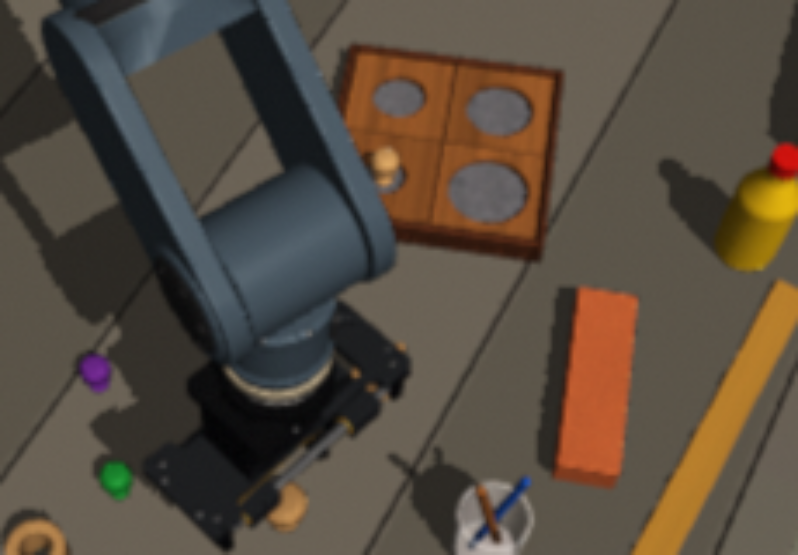

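Knob A stands in the smallest well at (387,175), with its top at 50 mm, which is 15 + 36 mm as expected. Next is B.

Request:
{"name": "apply_moves", "arguments": {
  "rows": "0 0 0 0 0 0 0.7; 0 0 0 0 0 -3 0.7; 0 0 0 0 0 -5.7 0.7; 0 0 0 0 0 -5.7 0.7; 0 0 0 0 0 -5.7 0.2; 0 0 0 0 0 -5.7 0.2; 0 0 0 0 0 -5.7 0.2; 0 0 0 0 0 -5.7 0.2; 0 0 0 0 0 -5.7 0.2; 0 0 0 0 0 -5.7 0.2"
}}

```text
time_s: 8.93
ee_pos: [0.5895, -0.172, 0.0135]
tool_rot: [0.001, 0.146, 0.989, -0.0]
wrist_force: [0.4, 0.9, 4.8]
opening: 0.0357
gripper_force: 15.0
```

Request:
{"name": "apply_moves", "arguments": {
  "rows": "0 0 0 0 0 3 0.2; 0 0 0 0 0 8 0.2; 0 0 0 -1 4 11 0.2; 0 0 0 -2.5 10 11 0.2; 0 0 0 -4 16 11 0.2; 0 0 0 -5.5 22 11 0.2; 0 0 0 -7 28 11 0.2; 0 0 0 -8.5 34 11 0.2; 0 0 0 -10 39 11 0.2; 0 0 0 -10.8 41.7 11 0.2"
}}

```text
time_s: 10.18
ee_pos: [0.4794, 0.2475, 0.1223]
tool_rot: [-0.0, 0.145, 0.989, -0.0]
wrist_force: [1.1, -0.2, 0.7]
opening: 0.036
gripper_force: 15.0
```

Request:
{"name": "apply_moves", "arguments": {
  "rows": "0 0 0 0 0 0 0.2; 0 0 0 0 0 0 0.2; 0 0 0 0 0 -4 0.2; 0 0 0 0 0 -8 0.2; 0 0 0 0 0 -8.5 0.2"
}}

```text
time_s: 10.8
ee_pos: [0.4796, 0.2432, 0.0353]
tool_rot: [-0.003, 0.147, 0.989, -0.001]
wrist_force: [-0.5, 0.3, 0.2]
opening: 0.0359
gripper_force: 15.0
```

Request:
{"name": "apply_moves", "arguments": {
  "rows": "0 0 0 0 0 -0.5 0.2; 0 0 0 0 0 -0.8 0.2; 0 0 0 0 0 -0.8 0.2; 0 0 0 0 0 -0.8 0.62; 0 0 0 0 0 -0.8 0.62; 0 0 0 0 0 -0.8 0.62; 0 0 0 0 0 3 0.62; 0 0 0 0 0 8 0.62"
}}

```text
time_s: 11.8
ee_pos: [0.4799, 0.2449, 0.1174]
tool_rot: [-0.002, 0.146, 0.989, -0.001]
wrist_force: [1.5, 0.2, 0.2]
opening: 0.0538
gripper_force: 0.0
```

Request:
{"name": "apply_moves", "arguments": {
  "rows": "0 0 0 -3.7 -28.2 0 0.85; 0 0 0 -3.7 -28.2 0 0.85; 0 0 0 -3.7 -28.2 0 0.85; 0 0 0 -3.7 -28.2 0 0.85; 0 0 0 -3.7 -28.2 0 0.85; 0 0 0 -3.7 -28.2 0 0.85; 0 0 0 -3.7 -28.2 0 0.85; 0 0 0 -3.7 -28.2 0 0.85; 0 0 0 -3.7 -28.2 -3 0.85"
}}

```text
time_s: 12.92
ee_pos: [0.446, -0.0361, 0.0887]
tool_rot: [0.003, 0.145, 0.989, -0.0]
wrist_force: [0.3, 0.0, -0.2]
opening: 0.0739
gripper_force: 0.0
```

Request:
{"name": "apply_moves", "arguments": {
  "rows": "0 0 0 0 0 0 0.85; 0 0 0 0 0 -4 0.85; 0 0 0 0 0 -7.2 0.85; 0 0 0 0 0 -7.2 0.85; 0 0 0 0 0 -7.2 0.3; 0 0 0 0 0 -7.2 0.3; 0 0 0 0 0 -7.2 0.3; 0 0 0 0 0 -7.2 0.3; 0 0 0 0 0 -7.2 0.3; 0 0 0 0 0 -7.2 0.3"
}}

```text
time_s: 14.18
ee_pos: [0.4445, -0.0369, 0.0164]
tool_rot: [0.001, 0.146, 0.989, -0.0]
wrist_force: [0.4, 0.9, 6.3]
opening: 0.0469
gripper_force: 15.0
```

Request:
{"name": "apply_moves", "arguments": {
  "rows": "0 0 0 0 0 3 0.3; 0 0 0 0 0 8 0.3; 0 0 0 0 0 11 0.3; 0 0 0 2 5 11 0.3; 0 0 0 4 10 11 0.3; 0 0 0 6.4 15.8 11 0.3; 0 0 0 8.7 21.5 11 0.3; 0 0 0 11 27 11 0.3; 0 0 0 12.6 31.1 11 0.3; 0 0 0 12.6 31.1 11 0.3"
}}

```text
time_s: 15.42
ee_pos: [0.5706, 0.2772, 0.1254]
tool_rot: [0.001, 0.144, 0.99, 0.001]
wrist_force: [-0.1, -0.3, 0.3]
opening: 0.0467
gripper_force: 15.0
```

Request:
{"name": "apply_moves", "arguments": {
  "rows": "0 0 0 0 0 0 0.3; 0 0 0 0 0 0 0.3; 0 0 0 0 0 -4 0.3; 0 0 0 0 0 -8 0.3; 0 0 0 0 0 -8.5 0.3"
}}

```text
time_s: 16.05
ee_pos: [0.5674, 0.2722, 0.038]
tool_rot: [-0.003, 0.147, 0.989, -0.001]
wrist_force: [0.0, 0.4, -0.1]
opening: 0.0473
gripper_force: 15.0
```

Request:
{"name": "apply_moves", "arguments": {
  "rows": "0 0 0 0 0 -0.4 0.3; 0 0 0 0 0 -0.75 0.3; 0 0 0 0 0 -0.75 0.3; 0 0 0 0 0 -0.75 0.75; 0 0 0 0 0 -0.75 0.75; 0 0 0 0 0 -0.75 0.75; 0 0 0 0 0 3 0.75; 0 0 0 0 0 8 0.75"
}}

```text
time_s: 17.05
ee_pos: [0.5687, 0.2739, 0.1199]
tool_rot: [-0.002, 0.146, 0.989, -0.001]
wrist_force: [0.2, 0.3, 0.3]
opening: 0.0651
gripper_force: 0.0
```

Request:
{"name": "apply_moves", "arguments": {
  "rows": "0 0 0 -3 -18 1 1; 0 0 0 -3 -18 1 1; 0 0 0 -3 -18 1 1; 0 0 0 -3 -37 1 1; 0 0 0 -3 -37 1 1; 0 0 0 -3 -37 1 1; 0 0 0 -3 -40 1 1; 0 0 0 -2 -46 1 1; 0 0 0 0.5 -51 1 1; 0 0 0 3.1 -56.6 0 1"
}}

```text
time_s: 18.3
ee_pos: [0.6019, -0.2937, 0.1215]
tool_rot: [0.001, 0.146, 0.989, -0.0]
wrist_force: [1.3, -0.3, 0.2]
opening: 0.087
gripper_force: 0.0
```

Request:
{"name": "apply_moves", "arguments": {
  "rows": "0 0 0 0 0 0 1; 0 0 0 0 0 0 1; 0 0 0 0 0 -4 1; 0 0 0 0 0 -5 1; 0 0 0 0 0 -5 1"
}}

```text
time_s: 18.92
ee_pos: [0.6003, -0.2902, 0.0702]
tool_rot: [-0.001, 0.146, 0.989, 0.001]
wrist_force: [0.7, -0.3, -0.1]
opening: 0.0868
gripper_force: 0.0
```

```bash
python3 - <<'E'
from bench import r;import cv2
from h import *
print(r.get_state()['ee_pos'])
f=r.grab_frame("scene");W=world(f)
for n,c in dict(A=(.5105,.155),B=(.48,.245),C=(.5695,.2745),D=(.6,-.292)).items():
    try: print(n,locate(W,c,.035))
    except Exception: print(n,'occluded')
cv2.imwrite('pics/sc3.png',cv2.resize(f['image'],(800,600)))
E
```

```text
[ 0.60028028 -0.29016608  0.07019223]
A (0.509, 0.1538, 29.5, np.float64(0.0474), 61)
B (0.4818, 0.2423, 36.3, np.float64(0.0542), 97)
C (0.5679, 0.2725, 49.6, np.float64(0.0578), 162)
D (0.5999, -0.292, 70.1, np.float64(0.4129), 1100)
```

View pics/sc3.png

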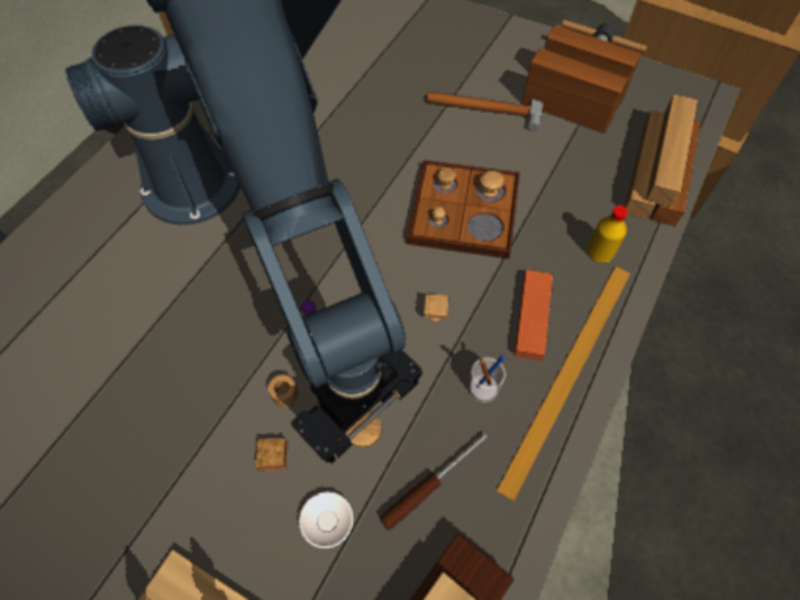

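A, B and C stand in their wells at (438,215), (446,178) and (491,184). The gripper is above D at (365,430).

Request:
{"name": "apply_moves", "arguments": {
  "rows": "0 0 0 0 0 -2 1; 0 0 0 0 0 -5.1 1; 0 0 0 0 0 -5.1 1; 0 0 0 0 0 -5.1 1; 0 0 0 0 0 -5.1 0.45; 0 0 0 0 0 -5.1 0.45; 0 0 0 0 0 -5.1 0.45; 0 0 0 0 0 -5.1 0.45; 0 0 0 0 0 -5.1 0.45; 0 0 0 0 0 -5.1 0.45"
}}

```text
time_s: 20.23
ee_pos: [0.6011, -0.2919, 0.02]
tool_rot: [0.0, 0.146, 0.989, -0.0]
wrist_force: [-0.0, 0.8, 3.2]
opening: 0.0586
gripper_force: 15.0
```

Request:
{"name": "apply_moves", "arguments": {
  "rows": "0 0 0 0 0 3 0.45; 0 0 0 0 0 7 0.45; 0 0 0 -1 2 10 0.45; 0 0 0 -3 7 11 0.45; 0 0 0 -4 12.5 11 0.45; 0 0 0 -4 18 11 0.45; 0 0 0 -4 23.5 11 0.45; 0 0 0 -3 29 11 0.45; 0 0 0 -2 34.5 11 0.45; 0 0 0 -1 40 11 0.45"
}}

```text
time_s: 21.48
ee_pos: [0.5909, 0.11, 0.1292]
tool_rot: [-0.0, 0.146, 0.989, -0.0]
wrist_force: [0.5, -1.0, -0.2]
opening: 0.0586
gripper_force: 15.0
```

Request:
{"name": "apply_moves", "arguments": {
  "rows": "0 0 0 0.5 4 0 0.45; 0 0 0 0.8 7.6 0 0.45; 0 0 0 0.8 7.6 0 0.45; 0 0 0 0.8 7.6 0 0.45; 0 0 0 0.8 7.6 -4 0.45; 0 0 0 0.8 7.6 -8 0.45; 0 0 0 0.8 7.6 -8.5 0.45; 0 0 0 0.8 7.6 -8.5 0.45"
}}

```text
time_s: 22.48
ee_pos: [0.5994, 0.1833, 0.0449]
tool_rot: [0.0, 0.147, 0.989, -0.0]
wrist_force: [0.2, -0.2, -0.4]
opening: 0.0586
gripper_force: 15.0
```

Request:
{"name": "apply_moves", "arguments": {
  "rows": "0 0 0 0 0 -0.4 0.45; 0 0 0 0 0 -0.85 0.45; 0 0 0 0 0 -0.85 0.45; 0 0 0 0 0 -0.85 0.86; 0 0 0 0 0 -0.85 0.86; 0 0 0 0 0 -0.85 0.86; 0 0 0 0 0 3 0.86; 0 0 0 0 0 8 0.86; 0 0 0 -8 -25 12 0.86; 0 0 0 -8 -25 12 0.86"
}}

```text
time_s: 23.72
ee_pos: [0.5615, 0.0659, 0.1446]
tool_rot: [0.001, 0.145, 0.989, -0.0]
wrist_force: [0.3, -0.9, 0.1]
opening: 0.0752
gripper_force: 0.0
```

Request:
{"name": "apply_moves", "arguments": {
  "rows": "0 0 0 0 0 0 0.86; 0 0 0 0 -15 0 0.86; 0 0 0 0 -15 0 0.86; 0 0 0 0 -15 0 0.86; 0 0 0 0 -15 0 0.86; 0 0 0 0 -15 0 0.86; 0 0 0 0 -15 0 0.86"
}}

```text
time_s: 24.6
ee_pos: [0.5612, -0.0817, 0.1433]
tool_rot: [-0.0, 0.145, 0.989, 0.0]
wrist_force: [-0.0, -0.4, 0.1]
opening: 0.075
gripper_force: 0.0
```

```bash
python3 - <<'E'
from bench import r;import cv2
from h import *
print(r.get_state()['ee_pos'])
f=r.grab_frame("scene")
for k in("scene","top"):
  g=r.grab_frame(k);W=world(g)
  for n,c,rd in[('A',(.5105,.155),.022),('B',(.48,.245),.03),('C',(.5695,.2745),.035),('D',(.599,.185),.04),('sq',(.599,-.0305),.037),('bush',(.4436,-.297),.035)]:
    try: print(k,n,locate(W,c,rd))
    except Exception: print(k,n,'occluded')
cv2.imwrite('pics/sc4.png',cv2.resize(f['image'],(800,600)))
E
```

```text
[ 0.56116922 -0.08167768  0.14326069]
scene A (0.5118, 0.165, 0.2, np.float64(0.0471), 1)
scene B (0.4828, 0.2442, 39.4, np.float64(0.0533), 98)
scene C (0.5685, 0.2731, 48.7, np.float64(0.0584), 163)
scene D (0.5984, 0.1845, 63.3, np.float64(0.0619), 277)
scene sq (0.5776, -0.0408, 41.6, np.float64(0.4998), 279)
scene bush (0.4423, -0.2975, 47.7, np.float64(0.0395), 195)
top A occluded
top B occluded
top C occluded
top D occluded
top sq (0.5755, -0.0346, 30.4, np.float64(0.5082), 216)
top bush (0.4438, -0.296, 46.4, np.float64(0.0406), 284)
```

View pics/sc4.png

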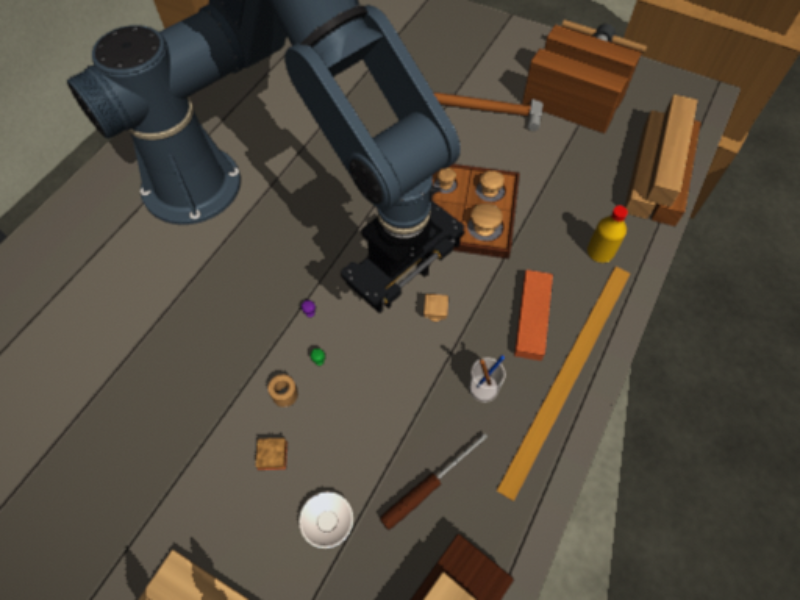

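B, C and D stand in their wells at (446,178), (491,184) and (487,219). The square knob at (435,305) and the bush at (282,389) have not moved. A is hidden behind the wrist, so I move aside and check it.

Request:
{"name": "apply_moves", "arguments": {
  "rows": "0 0 0 -5 -6 3 0.86; 0 0 0 -9 -30 5 0.86; 0 0 0 -9 -30 5 0.86; 0 0 0 -9 -30 5 0.86; 0 0 0 -9 -30 5 0.86; 0 0 0 -9 -30 5 0.86; 0 0 0 -9 -30 5 0.86; 0 0 0 -9 -30 5 0.86"
}}

```text
time_s: 25.75
ee_pos: [0.4714, -0.3811, 0.1929]
tool_rot: [-0.001, 0.146, 0.989, 0.001]
wrist_force: [0.0, 0.3, 0.3]
opening: 0.0749
gripper_force: 0.0
```

```bash
python3 - <<'E'
from bench import r;import cv2
from h import *
for k in("scene","top"):
  g=r.grab_frame(k);W=world(g)
  for n,c,rd in[('A',(.5105,.155),.022),('B',(.48,.245),.03),('C',(.5695,.2745),.035),('D',(.599,.185),.04),('sq',(.599,-.0305),.037)]:
    try: print(k,n,locate(W,c,rd))
    except Exception: print(k,n,'occluded')
  if k=='scene': cv2.imwrite('pics/sc5.png',cv2.resize(g['image'][90:180,240:360],(800,600),interpolation=cv2.INTER_CUBIC))
E
```

```text
scene A (0.5112, 0.1535, 26.7, np.float64(0.05), 58)
scene B (0.4815, 0.2442, 37.9, np.float64(0.0539), 101)
scene C (0.57, 0.274, 50.6, np.float64(0.0586), 162)
scene D (0.5986, 0.1835, 62.2, np.float64(0.0623), 277)
scene sq (0.5992, -0.0308, 56.8, np.float64(0.043), 216)
top A occluded
top B (0.4842, 0.2604, 17.1, np.float64(0.0534), 14)
top C (0.569, 0.2757, 49.3, np.float64(0.0593), 397)
top D occluded
top sq occluded
```

View pics/sc5.png

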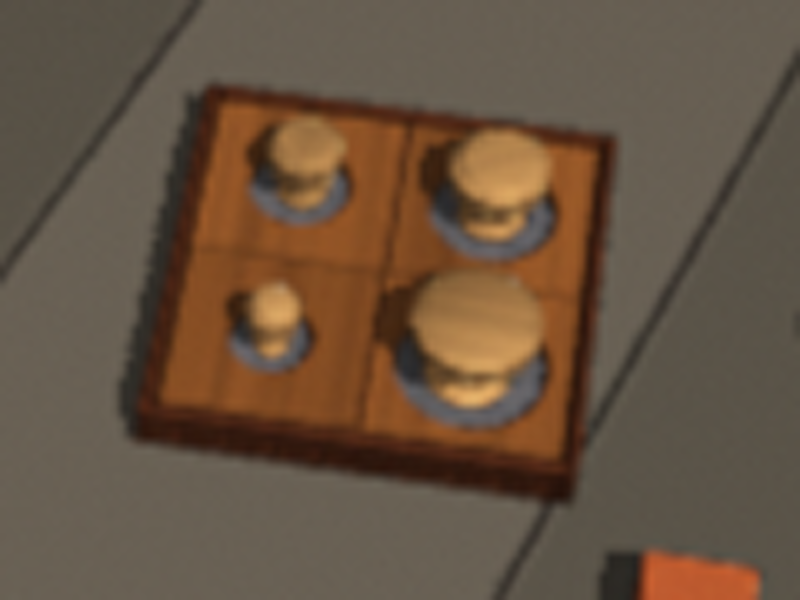

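All four knobs stand upright and centred: A at (272,330), B at (305,170), C at (495,185) and D at (475,345).

```bash
python3 -c "
from bench import r
print(r.finish_job())"
```

```text
the job is handed in; nothing more can be done
None
```

The job is handed in (no verdict came back): the last pictures show all four round knobs upright and seated in the wells of their size, with the square knob and the bush where they started.

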